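Load the decorating wheel and draw its index pin

ROBOT

A 7-joint arm with a two-finger parallel gripper is mounted at the origin on a cart in front of the work surface, level with it; the furniture and walls round the work are solid. World frame = base frame: x ahead of the robot, y to its left, z up, the work surface at z = 0. Lengths are in m, angles in rad, forces in N, time in s.
With the tool pointing down it reaches from about 0.425 to 0.875 m from the base axis. Payload 4.7 kg.
Tool frame: the origin (TCP) lies at the very end of the fingers, on their centre line; the grasp point (between the pads) lies 19 mm behind it; z points along the fingers, y is the line along which they close (so a half turn about z gives the same grasp; the last joint's range is limited). The gripper opens to 87 mm and grips with 3 to 60 N. Pads are 19 mm wide; open, the fingers measure 117 mm over their backs; the gripper's body (75 mm by 190 mm) begins 51 mm behind the grasp point.
Start: joints at [1.244, 0.321, -0.07, 1.45, 0.023, 1.371, -0.057], TCP at [0.217, -0.613, 0.223] pointing down, gripper open.
Joint ranges: [-2.86, 2.86], [-0.3, 2.09], [-1.38, 1.24], [0.06, 2.45], [-1.56, 4.7], [0.09, 2.05], [-2.69, 2.69]. Speed limits (rad/s): [2.57, 2.57, 3.14, 3.14, 3.14, 3.14, 3.14].

INTERFACE

Orientations are given as a rotation vector (axis times angle).
In Python, from bench import get_state, get_image, get_calibration, close_job gives the robot as it stands.
- The arm moves only by the shell command python3 -m crank 'ROWS' [FORCE]. ROWS is JSON, a list of rows, each a list of 5 numbers: the opening, from 0 (shut) to 1 (fully open), then the shift along the world's x, y, z in units of 0.2 m (1.0 is 0.2 m), then the turn about the world's z in units of 2 pi rad (1.0 is 2 pi rad). A call has 1 to 5 rows; each row is the pose to reach, as a shift and turn from the pose commanded when the call began, turning the shorter way round; what a row does not reach only later rows make up. A row lasts 1/8 s, in which the tool goes at most 62.5 mm and 10.7 degrees, less where a joint would pass 70% of its speed; a pose out of reach is approached as far as the arm can. A call with a number of a shift or a turn outside -1 to 1 is refused whole. A call with a gripper value outside its range is refused whole. The fingers move at their own pace and stop on an object; FORCE is the grip in N (left out, the last holds). Time passes only in rows, so rows that repeat a pose let the fingers close. It gives the time, the measured TCP pose, the force, the opening and the grip force at its end, in the units of the state.
- get_state(): the state, without advancing time (a new reading comes with each control period).
- get_image(name): name is "scene" or "top" or "wrist"; returns the picture (384x512x3 uint8, red, green, blue); there is no depth.
- get_calibration(name): a dict with "fovy" (degrees; the focal length in pixels is half the picture's height over the tangent of half this angle, whatever the lens; pixels are square), "cx", "cy" (the principal point, pixels), "R" (3x3) and "t" (3): a world point X has camera coordinates R X + t. Camera axes: x right, y down, z forward; pixel columns grow to the right and rows downward; lengths in m; the calibration is good to about 2 mm. A picture is of the moment at which its call begins: read the wrist's pose just before it. get_calibration takes no time and is no camera call; for the wrist camera it gives the pose at the moment of the call.
- close_job(): hands the job in; it is judged then, once.
The state is a dict: "time": time; "joint_positions": joint angles; "qd": joint speeds; "joint_torque": joint torques, N m; "position": TCP position; "tool_rot": TCP orientation; "ft_force": force on the tool from outside, world axes, zero at the start; "torque": the same for the moment, N m; "grip_width": opening from 0.0 (shut) to 1.0 (fully open); "grip_force": force on a finger pad.
Only numpy, scipy, OpenCV 4.12 (cv2) and the standard library are available. Lean on these libraries where they do the work, as an engineer would, in place of code of your own. Each camera call takes 0.05 s, during which the arm holds its last target. There are 200 camera calls.

TASK

Set the small cup that stands mouth-down on the table, still mouth-down, over the centring boss in the middle of the decorating wheel, lowering it until its rim rests flat on the plate (do not drop it), and let go of it. Then grasp the knob of the sprung index pin at the wheel's edge, pull the pin straight up to its stop, clear of its hole, and finish while still holding it there; the cup must stay seated, and the other cup and the pigment pot must be left where they are.

Things in the scene. Friction and masses are not known exactly. Their poses are not given: they have to be found in the camera images.
- cup_mid (a point): Centre (half-way up) of the cup to load: small plain round loose bisque cup, 50 mm high, mouth-down at the start. Outside diameter 65 mm at the mouth, about 60 mm half-way up, 42 mm at the foot (on top). Hollow, clear bore at the mouth at least 50 mm; about 0.1 kg. z axis runs from foot to mouth: straight down while the cup is mouth-down.
- wheel_top (a point): Centre of the upper face of the decorating wheel's plate, on its axis, 40 mm above the table. Plate 220 mm across, fixed (it does not turn here), 24 index holes 95 mm from the axis. z up, -x towards the index pin. In the middle a boss 42 mm across stands 8 mm high, top chamfered; the cup goes over it and rests on the plate, cup centre then 25 mm above this point.
- bracket (a point): Centre of the top of the fixed bracket's post, beside the plate, 127 mm from the wheel's axis and 70 mm above the table; the post is 18 x 24 mm. From it an arm 18 mm wide, top 69 mm above the table, reaches over the plate to the sleeve round the index pin (18 mm across, top 73 mm above the table, 95 mm from the axis).
- knob (a point): Centre of the index pin's knob: an upright round knurled knob 28 mm across and 22 mm high, on a vertical pin 8 mm thick. Seated, its centre is 96 mm above the table and its underside 85 mm above the table, 12 mm above the sleeve beneath it. Grasp it from above round its sides; it rises with the pin.
- plunger (a joint): Lift of the index pin in m: 0 seated in its hole (the tip is 8 mm below the plate's upper face), 0.014 at its upper stop (tip 6 mm above the plate). A spring pulls it down with 6 N seated, rising evenly to 12 N at the stop; let go, it snaps back.
- other_cup: Another small loose bisque cup, 68 mm across and 48 mm high, standing mouth-up; leave it. Origin at the centre of its underside, z up.
- pot: A loose capped pigment pot, 49 mm across and 62 mm high; leave it. Origin at the centre of its underside, z up.

How it is judged:
On the way, in this order (a step that is already met when the one before it is completed fails the run):
1. the cup rests mouth-down over the boss, flat on the plate, let go, with the pin still in its hole (horizontal distance between cup_mid and wheel_top below 0.01 m and z of cup_mid in the frame of wheel_top between 0.021 and 0.0285 m and angle between cup_mid's own z axis and vertical above 3.05 rad and contact force between the fingers and cup below 0.1 N and contact force between cup and wheel above 0.2 N and value of joint plunger below 0.003 m), for 0.3 s.
2. the pin is pulled up to its stop and held by the fingers (value of joint plunger above 0.0125 m and contact force between the fingers and plunger above 2 N), for 0.3 s.
At the end, for the whole second after the job is handed in: The fingers hold the index pin at least 12.2 of its 14 mm up; the cup stands mouth-down and untouched on the plate, within 10 mm of the axis, centre 21 to 28.5 mm above the plate, within 5 degrees of upright, at rest; the other cup and pot are within 30 mm of their starts (value of joint plunger above 0.0122 m and contact force between the fingers and plunger above 2 N and horizontal distance between cup_mid and wheel_top below 0.01 m and z of cup_mid in the frame of wheel_top between 0.021 and 0.0285 m and angle between cup_mid's own z axis and vertical above 3.05 rad and contact force between the fingers and cup below 0.1 N and linear speed of cup below 0.02 m/s and distance of each of other_cup, pot from where it was at the start of the episode below 0.03 m); the arm keeps its last pose, push and grip.
It fails at once if the other cup or the pot is pushed away (30 mm) (distance of any of other_cup, pot from where it was at the start of the episode above 0.03 m).
It fails at once if the cup is dropped (falls freely by more than about 13 mm) (contact force between the fingers and cup below 0.05 N and linear speed of cup above 0.5 m/s).
It also fails if it takes over 40 s, if anything falls off the work surface, if the arm or the gripper's body presses on something with over 40 N, if the wrist force passes 120 N, or if a joint passes its speed limit or range.

## Working session

There is one attempt and no reset: what is moved stays moved. The work goes in short steps, Python scripts to look and compute and a shell command to move; the robot and the scene stay as the last step left them, time stands still between calls to the robot, and variables do not carry over. Pictures are saved under pics/ and viewed, at most 10 in all, crops included, and the job is handed in when it is done.

```bash
mkdir -p pics; ls
python3 - <<'E'
from bench import *
import cv2,numpy as np
for n in("scene","top"):
    cv2.imwrite(f"pics/{n}.png",get_image(n)[:,:,::-1]); c=get_calibration(n); print(n,c)
s=get_state();print(s)
E
```

```text
pics
scene {'fovy': 51.9761493622398, 'cx': 253.64975330987008, 'cy': 186.3228181046878, 'R': array([[ 0.44122301, -0.89736708,  0.00738794],
       [-0.47260996, -0.23935848, -0.84814347],
       [ 0.76286439,  0.3707288 , -0.52971509]]), 't': array([-0.33179115,  0.27749189,  0.53223138])}
top {'fovy': 53.38819317094631, 'cx': 255.9637847260852, 'cy': 189.10393157073872, 'R': array([[ 0.01964164, -0.99974678,  0.01098057],
       [-0.98095316, -0.02139288, -0.19306279],
       [ 0.19324881, -0.00697936, -0.98112496]]), 't': array([-0.12861628,  0.5505907 ,  0.98248532])}
{'time': 0.1, 'joint_positions': array([ 1.24411035,  0.32171826, -0.07008833,  1.45156116,  0.0225877 ,
        1.3707998 , -0.05693665]), 'qd': array([-0.0011894 , -0.00194706, -0.00088196, -0.00280649, -0.00069812,
       -0.00016044, -0.00013499]), 'joint_torque': array([-2.27154801e-04, -4.92571199e+01, -4.05772319e-01, -3.13399065e+01,
       -6.41640835e-02,  3.95866041e-02,  9.16558656e-05]), 'position': array([ 0.2170416 , -0.61216314,  0.22158669]), 'tool_rot': array([-3.09446322e+00, -5.32425549e-01,  5.77455242e-04]), 'ft_force': array([ 0.22833692,  1.35721827, -0.0918245 ]), 'torque': array([-0.01641103,  0.03353413, -0.0271714 ]), 'grip_force': 0.0, 'grip_width': 0.9981844080180028}
```

View pics/scene.png

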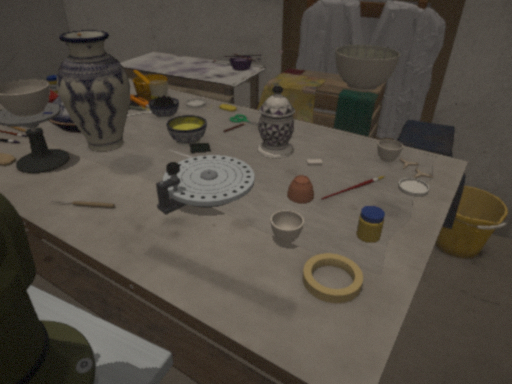

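View pics/top.png

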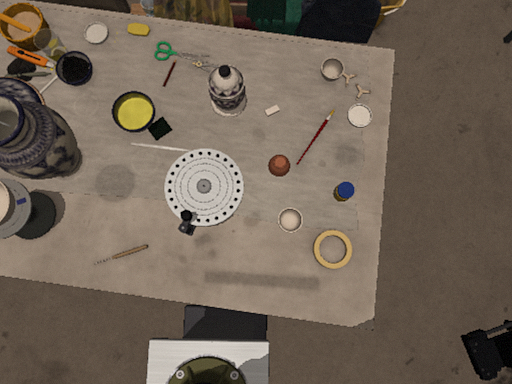

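The top picture shows the terracotta cup mouth-down at (279,165), the other cup at (290,220), the pot at (344,191), the wheel centre at (204,186) and the knob at (186,215). The scene picture shows the cup at (301,189), the boss at (209,174) and the knob at (173,169).

```bash
cat > h.py <<'E'
import numpy as np,cv2
from bench import *
def ray(c,px):
    f=192/np.tan(np.radians(c["fovy"]/2)); R=np.array(c["R"])
    d=R.T@np.array([(px[0]-c["cx"])/f,(px[1]-c["cy"])/f,1]); return -R.T@np.array(c["t"]),d
def at(c,px,z):
    o,d=ray(c,px); return o+d*(z-o[2])/d[2]
def proj(c,X):
    f=192/np.tan(np.radians(c["fovy"]/2)); p=np.array(c["R"])@X+c["t"]; return f*p[:2]/p[2]+[c["cx"],c["cy"]]
E
python3 - <<'E'
from h import *
t=get_calibration("top");s=get_calibration("scene")
I=cv2.imread("pics/top.png");S=cv2.imread("pics/scene.png")
def terr(I):
    h=cv2.cvtColor(I,cv2.COLOR_BGR2HSV); m=cv2.inRange(h,(0,90,50),(14,255,255))
    n,l,st,ce=cv2.connectedComponentsWithStats(m); return [(st[i],ce[i]) for i in range(1,n) if st[i][4]>150]
for n,i,c in(("top",I,t),("scene",S,s)):
    for st,ce in terr(i): print(n,st,ce.round(1),at(c,ce,.025).round(4))
# plate: ellipse of white
g=cv2.cvtColor(I,cv2.COLOR_BGR2GRAY)
for n,i,c,seed in(("top",I,t,(204,168)),("scene",S,s,(209,160))):
    pass
for k,z,p,q in(("boss",.048,(204,186),(209,174)),("knob",.107,(186,215),(173,167)),("other",.048,(290,219),(287,223)),("pot",.062,(346,188),(373,213))):
    print(k,at(t,p,z).round(4),at(s,q,z).round(4))
a=cv2.resize(I[140:245,155:305],None,fx=4,fy=4,interpolation=cv2.INTER_CUBIC)
cv2.imwrite("pics/c1.png",a[:420])
b=cv2.resize(S[145:240,150:320],None,fx=4,fy=4,interpolation=cv2.INTER_CUBIC); cv2.imwrite("pics/c2.png",b)
E
```

```text
top [  6  45  43  22 380] [27.1 55.7] [0.949  0.5721 0.025 ]
top [268 155  22  21 365] [278.9 165.1] [ 0.6296 -0.1809  0.025 ]
scene [288 175  26  28 559] [300.6 189.5] [ 0.6209 -0.1868  0.025 ]
scene [191 353  28  31 171] [204.8 368.8] [ 0.1336 -0.2298  0.025 ]
boss [0.5599 0.0249 0.048 ] [0.5525 0.0206 0.048 ]
knob [0.472  0.0593 0.107 ] [0.458  0.0487 0.107 ]
other [ 0.4743 -0.2105  0.048 ] [ 0.4582 -0.2173  0.048 ]
pot [ 0.56   -0.3605  0.062 ] [ 0.5481 -0.364   0.062 ]
```

View pics/c1.png

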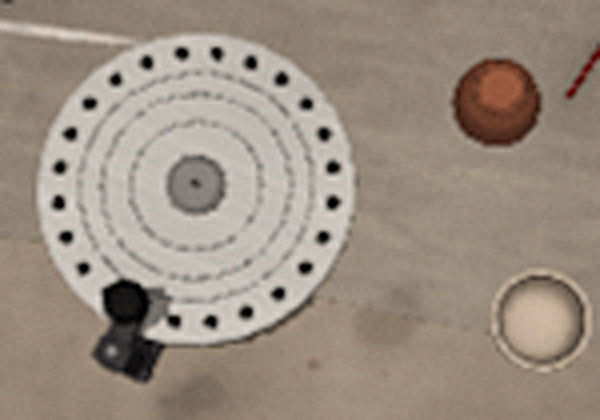

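The crop shows the knob at 4x pixel (125,302), the boss at (196,184) and the cup mouth circle at (497,102), with nothing close round the cup. The two fixed cameras disagree by about 1 cm, so I'll use these numbers for the approach only and refine with the wrist camera.

```bash
python3 -m crank '[[1,0.3,0.3,0,-0.029],[1,0.5,0.5,0,-0.058],[1,0.75,0.75,0,-0.087],[1,0.9,0.9,0,-0.105],[1,0.95,1,0,-0.105]]' 20 && python3 -m crank '[[1,0.3,0.3,0,0],[1,0.5,0.5,0,0],[1,0.75,0.8,0,0],[1,0.8,1,0,0],[1,0.8,1,0,0]]'
python3 - <<'E'
from h import *
c=get_calibration("wrist");cv2.imwrite("pics/w1.png",get_image("wrist")[:,:,::-1])
s=get_state();print(s["position"],s["tool_rot"],c["fovy"],np.array(c["R"]).round(3),-c["R"].T@c["t"])
print(proj(c,np.array([.625,-.184,.025])))
E
```

```text
time: 0.72
position: [0.4105, -0.4086, 0.2222]
tool_rot: [-3.101, 0.491, -0.001]
ft_force: [-0.1, -0.0, -0.2]
grip_width: 1.001
grip_force: 0.0
time: 1.35
position: [0.5696, -0.2054, 0.2222]
tool_rot: [-3.101, 0.483, 0.0]
ft_force: [-0.6, 0.1, 0.7]
grip_width: 0.998
grip_force: 0.0
[ 0.56877638 -0.20768718  0.22214856] [-3.10161577e+00  4.87387297e-01  7.86839417e-04] 61.85563252613209 [[-0.304 -0.953 -0.004]
 [-0.912  0.29   0.29 ]
 [-0.275  0.092 -0.957]] [ 0.64542132 -0.2312336   0.38345672]
[216.79923465 123.44316993]
```

View pics/w1.png

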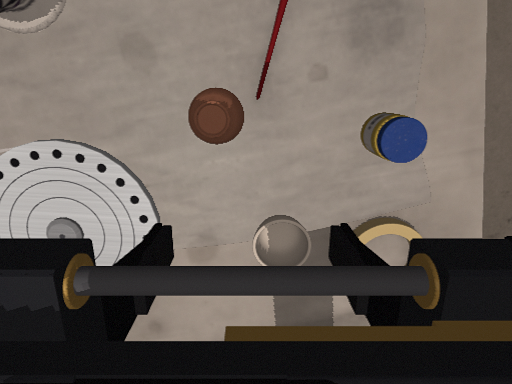

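The wrist picture shows the cup at about (216,115), the boss at (65,232), and the other cup in view between the fingers at (281,240). I'll fit the cup's outline from its known sizes.

```bash
cat >> h.py <<'E'
def cupfit(img,c,x0,z0=0.,box=None):
    from scipy.optimize import fsolve
    h=cv2.cvtColor(img,cv2.COLOR_BGR2HSV); m=cv2.inRange(h,(0,80,30),(14,255,255))
    n,l,st,ce=cv2.connectedComponentsWithStats(m)
    p=proj(c,np.r_[x0,z0+.025]); ok=[i for i in range(1,n) if st[i][4]>300]
    i=min(ok,key=lambda i:np.hypot(*(ce[i]-p)))
    hull=cv2.convexHull(np.argwhere(l==i)[:,::-1].astype(np.int32)); M=cv2.moments(hull); cc=np.array([M["m10"],M["m01"]])/M["m00"]
    a=np.linspace(0,6.28,60)
    def sil(x):
        P=[proj(c,np.array([x[0]+r*np.cos(t),x[1]+r*np.sin(t),z0+z])) for r,z in((.0325,0),(.030,.025),(.021,.05)) for t in a]
        H=cv2.convexHull(np.array(P,np.float32)); M=cv2.moments(H); return np.array([M["m10"],M["m01"]])/M["m00"],M["m00"]
    x=fsolve(lambda x:sil(x)[0]-cc,x0,epsfcn=1e-6); return x,cc,M["m00"],sil(x)[1]
E
python3 - <<'E'
from h import *
c=get_calibration("wrist")
print(cupfit(cv2.imread("pics/w1.png"),c,[.625,-.184]))
print(cupfit(cv2.imread("pics/top.png"),get_calibration("top"),[.625,-.184]))
print(cupfit(cv2.imread("pics/scene.png"),get_calibration("scene"),[.625,-.184]))
print("boss",at(c,(65,232),.048))
E
```

```text
(array([ 0.63124463, -0.18661534]), array([215.88120384, 115.55663698]), 2414.5, 2606.871311550669)
(array([ 0.63418884, -0.18154686]), array([278.71360835, 165.08534851]), 351.5, 413.60049460222945)
(array([ 0.63056388, -0.18371763]), array([300.63669391, 189.47381169]), 550.5, 663.5216153461952)
boss [0.56369619 0.01634149 0.048     ]
```

```bash
python3 -m crank '[[1,0.2,0.08,0,0],[1,0.31,0.11,-0.2,0],[1,0.31,0.11,-0.4,0],[1,0.31,0.11,-0.6,0],[1,0.31,0.11,-0.6,0]]'
python3 - <<'E'
from h import *
c=get_calibration("wrist");i=get_image("wrist")[:,:,::-1].copy();cv2.imwrite("pics/w2.png",i)
s=get_state();print(s["position"],s["tool_rot"])
print(cupfit(i,c,[.631,-.1855]),proj(c,np.r_[s["position"][:2],.05]))
E
```

```text
time: 2.02
position: [0.6254, -0.1923, 0.0984]
tool_rot: [3.101, -0.503, -0.014]
ft_force: [0.6, -0.3, -0.0]
grip_width: 0.997
grip_force: 0.0
[ 0.62756942 -0.19244691  0.10138531] [ 3.10060795 -0.50239643 -0.00541762]
(array([ 0.6330032 , -0.18366495]), array([236.17183698, 188.53264396]), 4932.0, 5351.216816254659) [248.60720152 207.90134936]
```

View pics/w2.png

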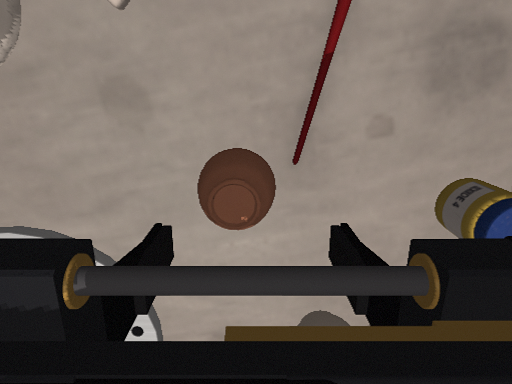

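The cup sits between the fingers at (236,189), about 5–8 mm off the tool axis. I'll correct for that and descend.

```bash
python3 -m crank '[[1,0.025,0.04,0,0],[1,0.025,0.04,-0.15,0],[1,0.025,0.04,-0.3,0],[1,0.025,0.04,-0.46,0],[1,0.025,0.04,-0.46,0]]' && python3 -m crank '[[0.5,0,0,0,0],[0.5,0,0,0,0],[0.5,0,0,0,0],[0.5,0,0,0,0],[0.5,0,0,0,0]]' 15
```

```text
time: 2.7
position: [0.6336, -0.1821, 0.01]
tool_rot: [-3.102, 0.498, 0.004]
ft_force: [1.7, -0.6, 0.8]
grip_width: 1.001
grip_force: 0.0
time: 3.32
position: [0.6349, -0.1829, 0.0117]
tool_rot: [3.101, -0.499, 0.002]
ft_force: [-0.6, 0.3, 6.1]
grip_width: 0.696
grip_force: 15.0
```

The cup is gripped at 60.6 mm. I'll lift it and bring it near the wheel to measure the axis.

```bash
python3 -m crank '[[0.5,0,0,0.2,0],[0.5,0,0,0.45,0],[0.5,-0.1,0.15,0.69,0],[0.5,-0.2,0.35,0.69,0],[0.5,-0.35,0.55,0.69,0]]' && python3 -m crank '[[0.5,-0.15,0.25,0,0],[0.5,-0.3,0.45,0,0],[0.5,-0.37,0.56,0,0],[0.5,-0.37,0.56,0,0],[0.5,-0.37,0.56,0,0]]'
python3 - <<'E'
from h import *
c=get_calibration("wrist");i=get_image("wrist")[:,:,::-1].copy();cv2.imwrite("pics/w3.png",i)
s=get_state();print(s["position"],s["tool_rot"],proj(c,np.r_[.5585,.02,.048]))
E
```

```text
time: 3.95
position: [0.564, -0.0713, 0.1489]
tool_rot: [-3.101, 0.499, -0.002]
ft_force: [0.6, -0.2, -1.3]
grip_width: 0.698
grip_force: 15.0
time: 4.58
position: [0.4911, 0.0378, 0.1486]
tool_rot: [3.101, -0.502, 0.001]
ft_force: [-0.1, -1.0, -1.5]
grip_width: 0.694
grip_force: 15.0
[0.49109536 0.03766372 0.14851904] [ 3.10084019e+00 -5.02672652e-01  4.01216330e-04] [244.1206695  105.46607398]
```

View pics/w3.png

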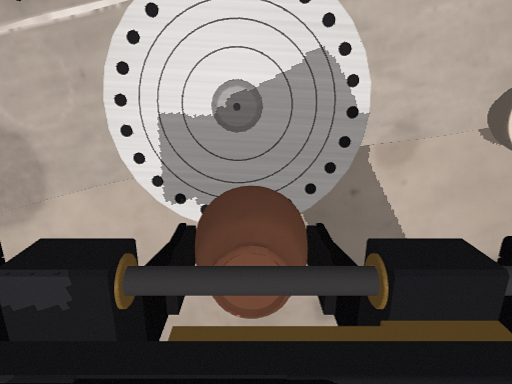

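The boss centre is at (237,105), and the held cup's front rim edge is at (251,186).

Run:
```python
from h import *
c=get_calibration("wrist");s=get_state();p=s["position"]
w=at(c,(237,105),.048);print("wheel",w)
d=np.array([.949,-.316])
f=at(c,(251,186),p[2]-.0117);print("front edge - tcp",f[:2]-p[:2],"cup off",f[:2]-p[:2]-.0325*d)
print("sides",[ (at(c,(x,240),p[2]-.0117)[:2]-p[:2]).round(4) for x in(195,307)])
print("plate w", [at(c,q,.04).round(4) for q in((103,93),(371,93))])
i=cv2.imread("pics/w3.png")
g=cv2.cvtColor(i,cv2.COLOR_BGR2GRAY)
n,l,st,ce=cv2.connectedComponentsWithStats((g<60).astype(np.uint8))
h=[at(c,ce[k],.04)[:2] for k in range(1,n) if 40<st[k][4]<250 and 90<np.hypot(*(ce[k]-[237,105]))<150 ]
from scipy.optimize import least_squares
h=np.array(h);r=least_squares(lambda q:np.hypot(*(h-q).T)-.095,w[:2],loss="soft_l1",f_scale=.001);print(len(h),r.x,r.fun.round(4))
```

```text
wheel [0.5606082  0.02505775 0.048     ]
front edge - tcp [ 0.02737289 -0.01019632] cup off [-3.46960889e-03  7.36814804e-05]
sides [array([0.0062, 0.0318]), array([-0.0148, -0.0311])]
plate w [array([0.6035, 0.125 , 0.04  ]), array([ 0.5351, -0.0802,  0.04  ])]
15 [0.5599758  0.02572115] [-0.0004 -0.0003 -0.0003 -0.0002 -0.0002 -0.0002 -0.0002 -0.0004 -0.0003
 -0.0003 -0.0003 -0.0003 -0.0002 -0.0001 -0.0002]
```

```bash
python3 -m crank '[[0.5,0.15,-0.03,0,0],[0.5,0.36,-0.06,0,0],[0.5,0.36,-0.06,-0.15,0],[0.5,0.36,-0.06,-0.35,0],[0.5,0.36,-0.06,-0.4,0]]' && python3 -m crank '[[0.5,0,0,-0.02,0],[0.5,0,0,-0.04,0],[0.5,0,0,-0.055,0],[0.5,0,0,-0.065,0],[0.5,0,0,-0.07,0]]'
```

```text
time: 5.25
position: [0.5606, 0.0256, 0.0654]
tool_rot: [3.1, -0.503, -0.009]
ft_force: [-1.0, -0.4, 0.2]
grip_width: 0.696
grip_force: 15.0
time: 5.88
position: [0.5624, 0.0274, 0.0548]
tool_rot: [3.102, -0.499, 0.001]
ft_force: [-0.1, -0.0, -0.1]
grip_width: 0.698
grip_force: 15.0
```

```bash
python3 -m crank '[[0.5,0,-0.01,-0.005,0],[0.5,0,-0.01,-0.01,0],[0.5,0,-0.01,-0.015,0],[0.5,0,-0.01,-0.02,0],[0.5,0,-0.01,-0.02,0]]'; python3 -c "from bench import *;s=get_state();print(s['position'],s['ft_force'])"
```

```text
time: 6.5
position: [0.5623, 0.0252, 0.0516]
tool_rot: [3.101, -0.499, -0.0]
ft_force: [-3.1, -0.4, 6.1]
grip_width: 0.699
grip_force: 15.0
[0.56227197 0.02523596 0.05161265] [-3.136136   -0.40385348  6.14943678]
```

The rim touched at the expected height with 6 N of upward force. I'll release and rise straight up.

```bash
python3 -m crank '[[0.85,0,0,0,0],[1,0,0,0,0],[1,0,0,0,0],[1,0,0,0,0],[1,0,0,0,0]]' && python3 -m crank '[[1,0,0,0.1,0],[1,0,0,0.3,0],[1,-0.1,0.05,0.5,0],[1,-0.2,0.1,0.6,0],[1,-0.5,0.2,0.6,0]]' && python3 -m crank '[[1,-0.2,0,0,0],[1,-0.2,0,0,0],[1,-0.2,0,0,0]]'
python3 - <<'E'
from h import *
c=get_calibration("wrist");i=get_image("wrist")[:,:,::-1].copy();cv2.imwrite("pics/w4.png",i)
s=get_state();print(s["position"],s["tool_rot"])
print(cupfit(i,c,[.56,.0255],.04),proj(c,np.r_[.469,.056,.107]))
E
```

```text
time: 7.12
position: [0.5622, 0.0254, 0.0505]
tool_rot: [3.102, -0.499, -0.0]
ft_force: [0.2, 0.1, -0.7]
grip_width: 0.996
grip_force: 0.0
time: 7.75
position: [0.4654, 0.0659, 0.1743]
tool_rot: [-3.099, 0.5, -0.01]
ft_force: [0.5, 0.4, 0.4]
grip_width: 0.997
grip_force: 0.0
time: 8.12
position: [0.4241, 0.0651, 0.1719]
tool_rot: [-3.102, 0.499, -0.005]
ft_force: [-0.2, -0.4, 1.0]
grip_width: 1.0
grip_force: 0.0
[0.42424232 0.06516576 0.17163623] [-3.1011684   0.49903366 -0.00329829]
(array([0.54898195, 0.02845555]), array([244.26324289,  24.16717423]), 3612.0, 5857.073597086393) [241.97623168 142.86954034]
```

View pics/w4.png

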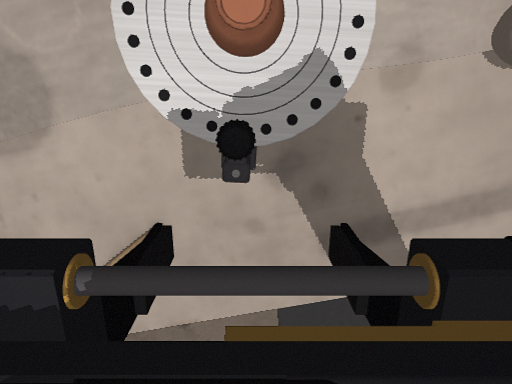

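The cup stands upright, concentric with the rings (rim front at (245,56), top cut off). The knob is centred at (236,139) and the bracket's post hole at (236,174).

Run:
```python
from h import *
c=get_calibration("wrist");p=get_state()["position"]
k=at(c,(236,139),.103);w=np.array([.560,.0255]);print(k,np.hypot(*(k[:2]-w)))
b=at(c,(236,174),.07);print("post",b,np.hypot(*(b[:2]-w)))
u=b[:2]-w;u/=np.hypot(*u);q=w+.095*u;print("knob via line",q,np.degrees(np.arctan2(*u[::-1])))
f=at(c,(245,56),.04)[:2];print("cup front r",np.hypot(*(f-w)))
for g in(k[:2],q):print("delta units",(g-p[:2])/.2)
R=cv2.Rodrigues(get_state()["tool_rot"])[0];print("closing dir",np.degrees(np.arctan2(R[1,1],R[0,1])))
```

```text
[0.47254637 0.05949457 0.103     ] 0.09382839969884355
post [0.44074715 0.07206512 0.07      ] 0.12802168689930377
knob via line [0.47150702 0.06005419] 158.67065512719813
cup front r 0.0321144232774365
delta units [ 0.24152021 -0.02835594]
delta units [ 0.23632347 -0.02555781]
closing dir -108.28305417327381
```

Everything checks: the post is 128 mm from the axis, the knob 94 mm, and the cup's front rim 32 mm. I'll grasp the knob now.

```bash
python3 -m crank '[[1,0.24,-0.027,0,0],[1,0.24,-0.027,-0.15,0],[1,0.24,-0.027,-0.3,0],[1,0.24,-0.027,-0.45,0],[1,0.24,-0.027,-0.46,0]]' && python3 -m crank '[[0.2,0,0,0,0],[0.2,0,0,0,0],[0.2,0,0,0,0],[0.2,0,0,0,0],[0.2,0,0,0,0]]' 45 && python3 -m crank '[[0.2,0,0,0,0],[0.2,0,0,0,0],[0.2,0,0,0,0]]'
```

```text
time: 8.8
position: [0.4699, 0.0597, 0.0766]
tool_rot: [-3.101, 0.499, 0.008]
ft_force: [-0.0, -0.4, 0.7]
grip_width: 1.001
grip_force: 0.0
time: 9.43
position: [0.4711, 0.0597, 0.0788]
tool_rot: [3.102, -0.499, 0.001]
ft_force: [-0.2, -0.4, 0.2]
grip_width: 0.515
grip_force: 0.0
time: 9.8
position: [0.4715, 0.0613, 0.0787]
tool_rot: [-3.1, 0.497, -0.001]
ft_force: [2.3, 4.8, -1.3]
grip_width: 0.31
grip_force: 45.0
```

```bash
python3 -m crank '[[0.2,0,0,0.015,0],[0.2,0,0,0.03,0],[0.2,0,0,0.045,0],[0.2,0,0,0.06,0],[0.2,0,0,0.065,0]]' && python3 -m crank '[[0.2,0,0,0.003,0],[0.2,0,0,0.006,0],[0.2,0,0,0.006,0]]'
```

```text
time: 10.42
position: [0.4714, 0.0613, 0.0906]
tool_rot: [-3.099, 0.497, -0.001]
ft_force: [5.6, 6.5, -11.0]
grip_width: 0.308
grip_force: 45.0
time: 10.8
position: [0.4713, 0.0613, 0.0916]
tool_rot: [-3.099, 0.497, -0.001]
ft_force: [6.4, 6.1, -12.1]
grip_width: 0.305
grip_force: 45.0
```

```bash
python3 -m crank '[[0.2,0,0,0.005,0],[0.2,0,0,0.01,0],[0.2,0,0,0.01,0],[0.2,0,0,0.01,0]]'
```

```text
time: 11.3
position: [0.4713, 0.0613, 0.0928]
tool_rot: [-3.099, 0.497, -0.001]
ft_force: [8.3, 5.7, -17.3]
grip_width: 0.307
grip_force: 45.0
```

```bash
python3 -m crank '[[0.2,0,0,0.005,0],[0.2,0,0,0.01,0],[0.2,0,0,0.01,0],[0.2,0,0,0.01,0]]'
```

```text
time: 11.8
position: [0.4711, 0.0613, 0.0929]
tool_rot: [-3.098, 0.497, -0.001]
ft_force: [14.1, 6.8, -30.2]
grip_width: 0.306
grip_force: 45.0
```

The pin is at its stop: 14.2 mm of travel, and the force then climbs with no further motion. I'll ease off slightly and check that the hold is steady and the cup is seated.

```bash
python3 -m crank '[[0.2,0,0,-0.006,0],[0.2,0,0,-0.006,0],[0.2,0,0,-0.006,0],[0.2,0,0,-0.006,0],[0.2,0,0,-0.006,0]]'
python3 - <<'E'
from h import *
i=get_image("scene")[:,:,::-1].copy();c=get_calibration("scene")
cv2.imwrite("pics/s2.png",cv2.resize(i[90:290,100:400],None,fx=2.5,fy=2.5,interpolation=cv2.INTER_CUBIC))
E
```

```text
time: 12.42
position: [0.4712, 0.0613, 0.0928]
tool_rot: [-3.099, 0.497, -0.001]
ft_force: [11.1, 6.9, -23.2]
grip_width: 0.307
grip_force: 45.0
```

View pics/s2.png

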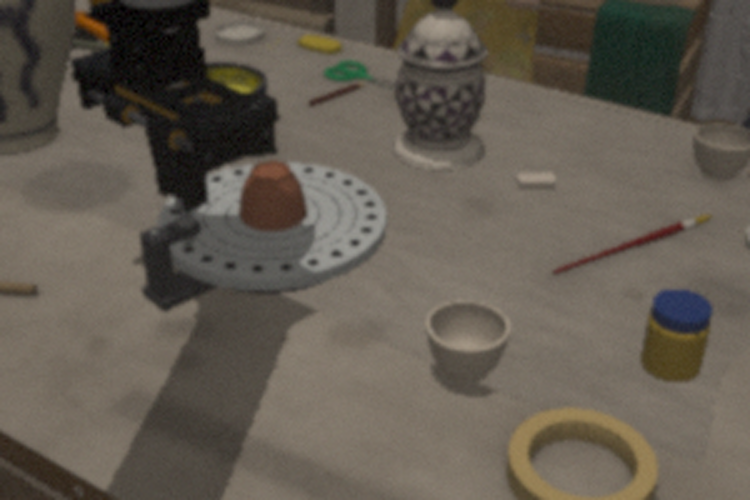

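The cup sits upright and flat mid-plate at (272,195). The other cup (467,340) and the pot (675,335) haven't moved, and the gripper holds the knob with the pin at its stop. I'll hand it in.

```bash
python3 -c "from bench import *;print(close_job())"
```

```text
the job is handed in; nothing more can be done
None
```

The job is handed in: the cup is seated mouth-down over the boss and released, the index pin is held at its stop, and the other cup and pot look unmoved; the hand-in gave no verdict.

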